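# Clamp a board in the test jig and hold the test pen on its round land

### The arm

A 6-joint arm with a two-finger parallel gripper is mounted at the origin on the work surface. World frame = base frame: x ahead of the robot, y to its left, z up, the work surface at z = 0. Lengths are in m, angles in degrees, forces in N, time in s.
With the tool pointing down it reaches from about 0.35 to 0.875 m from the base axis. Payload 4.2 kg.
Tool frame: the origin (TCP) lies midway between the tips of the shut fingers; the grasp point (between the pads) lies 19 mm behind it; z points along the fingers, y is the direction in which the jaws open and shut (so a half turn about z gives the same grasp; the last joint's range is limited). The gripper opens to 87 mm and grips with 3 to 60 N. Pads are 19 mm wide; open, the fingers measure 117 mm over their backs; the gripper's body (75 mm by 190 mm) begins 51 mm behind the grasp point.
Start: joints at [-50.271, 22.042, 0.453, 0, -68.411, -14.817], TCP at [0.263, -0.567, 0.223] pointing down, gripper open.
Joint ranges: [-179.83, 179.83], [-69.29, 118.12], [-61.27, 80.66], [-181.25, 117.63], [-171.15, -9.14], [-177.46, 177.46]. Speed limits (degrees/s): [159.86, 159.86, 180, 180, 180, 180].

### API

Orientations are given as a 3x3 rotation matrix whose columns are the frame's x, y, z axes.
In Python, from station import r gives the robot as it stands.
- The arm moves only by the tool servo_tool, never from a script. Its arguments are lists of equal length, an entry for each row: "slide": the shift along the world's x, y, z in units of 60 mm (1.0 is 60 mm), a list of three; "twist": the turn, a rotation vector about the world's x, y, z in units of 6 degrees (1.0 is 6 degrees), a list of three; "gripper": the closure, from 0 (fully open) to 1 (shut). In form: {"slide": [[x, y, z], ...], "twist": [[wx, wy, wz], ...], "gripper": [gripper, ...]}. A call has 1 to 12 rows; each row shifts and turns the commanded pose from where the row before left it; what a row does not reach is not made up. A row lasts 1/8 s, in which the tool goes at most 62.5 mm and 10.7 degrees, less where a joint would pass 70% of its speed; a pose out of reach is approached as far as the arm can. A call is refused whole if a number of a shift passes 1 or a number of a turn 1, either way. A call with a gripper value outside its range is refused whole. The fingers move at their own pace and stop on an object; the grip force is fixed at half the most. Time passes only in rows, so rows that do not move let the fingers close. It gives the time, the measured TCP pose, the force and the opening at its end, in the units of the state.
- r.sense(): the state, without advancing time (a new reading comes with each control period).
- r.capture(name): name is "scene" or "top" or "wrist"; returns a dict with "image" (480x640x3 uint8, blue, green, red), "intrinsics" (3x3 intrinsics, pixels), "R" (3x3) and "t" (3): a world point X has camera coordinates R X + t. Camera axes: x right, y down, z forward; pixel columns grow to the right and rows downward; lengths in m; the calibration is good to about 2 mm. A picture is of the moment at which its call begins. There is no depth.
- r.finish_job(): hands the job in, once; it reports no verdict.
The state is a dict: "time_s": time; "joints": joint angles; "joint_velocities": joint speeds; "effort": joint torques, N m; "tcp_pos": TCP position; "ee_rot": TCP orientation; "wrist_force": force on the tool from outside, world axes, zero at the start; "moment": the same for the moment, N m; "gripper_width": opening from 0.0 (shut) to 1.0 (fully open).
Only numpy, scipy, OpenCV 4.12 (cv2) and the standard library are available. Lean on these libraries where they do the work, as an engineer would, in place of code of your own. Each camera call takes 0.05 s, during which the arm holds its last target.

### The job

Close the toggle clamp on the test jig by pushing its handle fully down, so that the board is held. Then take the cordless test pen out of the tool stand and put its sprung tip on the large round land of the board, with the pen square to the board and pressed lightly, so that the sprung tip is about halfway in. Finish while still holding the pen there: do not let go, and leave the board seated in its nest and the other things on the bench where they are.

Things in the scene. Friction and masses are not known exactly. Their poses are not given: they have to be found in the camera images.
- jig: Test jig, fixed: grey housing 316 mm wide (y), 190 deep, topped by an aluminium nest plate (326 x 204 x 10 mm) sloping 15 deg (0.262 rad), low edge towards the robot. Origin: centre of its underside on the bench; z vertical, x level, towards the high edge, y left. Plate top 75 mm above the bench over the origin (front 49, back 101). Left: the board between 6 mm high locators; right: toggle clamp.
- clamp_handle (a joint): Toggle clamp's handle angle, rad: 0 = fully down (closed), parallel to the nest plate and pointing to the jig's -y; grows as it is raised about an axis along the plate's up-slope direction; stop at 1.05. Starts at 0.6 to 0.95. Stiff, stays where left: 0.4 N m, up to 0.6 for the last degrees (5 to 8 N on the sleeve).
- clamp_pivot (a point): Point on the axis of the handle's hinge, mid-width, 24 mm above the nest plate; fixed to the jig. 22 mm to its +y hinges the clamp's bar (60 mm long, rubber foot at its end), which points to +y over the board's right edge; it is linked to the handle, stands 1.2 times as steep and comes down with it.
- clamp_grip (a point): Centre line of the handle's black round sleeve (14 mm thick), 80 mm from the pivot; moves with the handle. The handle is straight and ends 110 mm from the pivot; the sleeve is its last 75 mm.
- board: Dark green power board 130 x 100 x 2 mm, 0.14 kg, lying loose in the jig's nest at the plate's 15 degree slope. Origin: centre of its underside; z is its normal (leans towards the robot), x points up the slope, y to the left. Parts on it stand up to 20 mm high; none within 20 mm of the round land.
- round_land (a point): Centre, on the board's top face, of the large round tinned test land, 12 mm in diameter in a thin white printed ring (15 mm), in the board's low left quarter (26 mm down-slope and 36 mm left of the board's centre). A square land of 12 mm lies 28 mm to its right: not that one.
- stand: Grey plastic tool stand, fixed: block 60 (x) x 142 (y) x 80 mm high with three upright holes in a row along its y, 46 mm apart. Origin: centre of its underside. It holds the test pen and two black round screwdrivers, in any order.
- pen: Cordless test pen, 0.05 to 0.12 kg, upright in a hole of the stand. Origin: end of the sprung tip when out; z up the pen. Brass tip 4 mm thick up to 14 mm, round black nose (13 mm thick) to 70 mm, grey rectangular body from 70 to 160 mm, 20 mm (pen's x) by 24 mm (y), a dark display on its -x face. The body's foot rests on the stand's top: lift 70 mm to free it.
- pen_grip (a point): Centre of the pen's grey body, 115 mm above the tip's end: a good place to grip, across the 20 mm (pen's x, roughly the stand's x; neighbours stand 46 mm away along the row).
- tip_end (a point): The very end of the sprung tip; moves with the tip.
- pen_tip (a joint): How far the sprung tip is pushed into the pen, m: 0 = fully out, 0.008 = bottomed. Spring: 0.6 N to start it moving, 1.4 N halfway (0.004), 2.2 N bottomed.
- driver_thick: Screwdriver parked in the stand, black round handle 26 mm thick, top 153 mm above the bench; origin 70 mm below the stand's top. Leave alone.
- driver_thin: Smaller screwdriver in the stand, black round handle 20 mm thick, top 141 mm above the bench; origin as the other's. Leave alone.
- spool: Bare steel spool 60 mm across, 44 mm high, on the bench; origin centre of underside. Leave alone.
- meter: Black multimeter lying on its back, 150 x 76 x 44 mm high over its dial; origin centre of underside. Leave alone.
Mind the look-alikes: they are no part of the job. What is shaped like the pen but brown is not meant. Several things look just like the stand: the one meant starts farthest to the robot's left.

How it is judged:
By the outcome, as a careful person would: the job done as asked, in the order asked, and still so for the second after the job is handed in, while the arm keeps its last pose, push and grip.
It also fails if it takes over 61 s, if anything falls off the work surface, if the arm or the gripper's body presses on something with over 40 N, if the wrist force passes 120 N, or if a joint passes its speed limit or range.

## Working session

There is one attempt and no reset: what is moved stays moved. The work goes in short steps, Python scripts to look and compute and a tool call to move; the robot and the scene stay as the last step left them, time stands still between calls to the robot, and variables do not carry over. Pictures are saved under pics/ and viewed, and the job is handed in when it is done.

Besides the shell and the picture viewer there is one more tool, called as name(argument=value, ...), one argument or row to a line, values as JSON. servo_tool: Moves the arm, as the interface text tells. Its arguments: {"type":"object","properties":{"slide":{"type":"array","items":{"type":"array","items":{"type":"number"}}},"twist":{"type":"array","items":{"type":"array","items":{"type":"number"}}},"gripper":{"type":"array","items":{"type":"number"}}},"required":["slide","twist","gripper"]}

```bash
mkdir -p pics; ls; python3 - <<'E'
from station import r
import cv2,numpy as np
s=r.sense()
print({k:np.round(v,3).tolist() for k,v in s.items()})
for n in ["scene","top","wrist"]:
    c=r.capture(n); cv2.imwrite(f"pics/{n}0.png",c["image"])
    np.savez(f"pics/{n}0.npz",**c)
    print(n,c["intrinsics"].round(1).tolist(),(-c["R"].T@c["t"]).round(3),c["R"].round(3).tolist())
E
```

```text
pics
{'time_s': 0.0, 'joints': [-50.271, 22.091, 0.379, -0.029, -68.412, -14.815], 'joint_velocities': [0.013, 0.011, 0.076, 0.051, 0.14, 0.009], 'effort': [-0.001, -39.067, 18.741, 4.22, 0.011, -0.0], 'tcp_pos': [0.263, -0.566, 0.221], 'ee_rot': [[-0.907, -0.421, -0.001], [-0.421, 0.907, 0.002], [0.0, 0.002, -1.0]], 'wrist_force': [-0.587, -0.283, -0.494], 'moment': [0.003, -0.017, 0.0], 'gripper_width': 1.002}
scene [[484.8, 0.0, 319.2], [0.0, 484.8, 238.9], [0.0, 0.0, 1.0]] [1.066 0.259 0.677] [[-0.326, 0.945, -0.013], [0.67, 0.221, -0.709], [-0.667, -0.24, -0.705]]
top [[446.7, 0.0, 320.3], [0.0, 446.7, 242.8], [0.0, 0.0, 1.0]] [0.42  0.071 0.939] [[0.004, -0.999, 0.035], [-0.99, -0.009, -0.141], [0.141, -0.034, -0.989]]
wrist [[364.1, 0.0, 314.1], [0.0, 364.1, 239.4], [0.0, 0.0, 1.0]] [ 0.189 -0.601  0.383] [[-0.422, 0.907, 0.003], [0.866, 0.402, 0.297], [0.268, 0.128, -0.955]]
```

View pics/scene0.png

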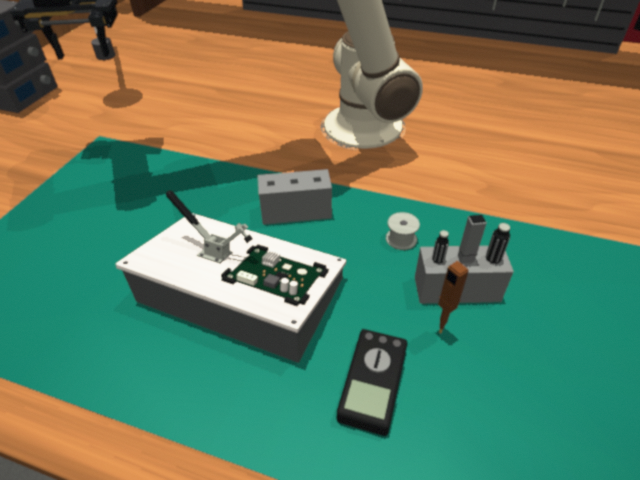

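View pics/top0.png

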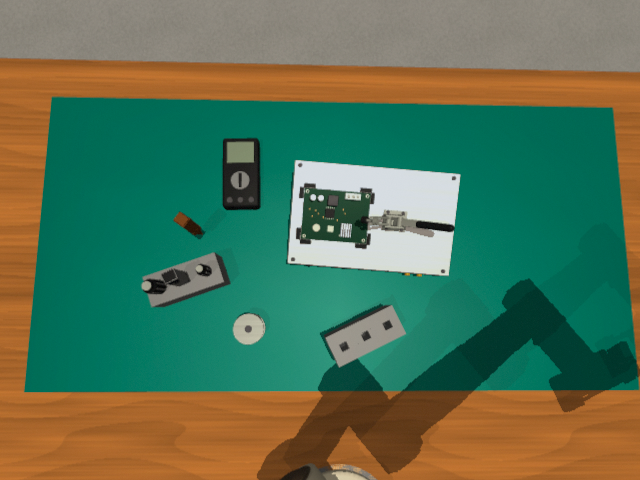

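```bash
python3 - <<'E'
import cv2
t=cv2.imread("pics/top0.png"); s=cv2.imread("pics/scene0.png")
cv2.imwrite("pics/tj.png",cv2.resize(t[150:290,275:475],None,fx=4,fy=4,interpolation=cv2.INTER_CUBIC))
cv2.imwrite("pics/ts.png",cv2.resize(t[200:350,130:280],None,fx=4,fy=4,interpolation=cv2.INTER_CUBIC))
cv2.imwrite("pics/sj.png",cv2.resize(s[180:360,110:360],None,fx=3.2,fy=3.2,interpolation=cv2.INTER_CUBIC))
cv2.imwrite("pics/ss.png",cv2.resize(s[200:340,390:540],None,fx=4,fy=4,interpolation=cv2.INTER_CUBIC))
E
```

```text
(no output)
```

View pics/tj.png

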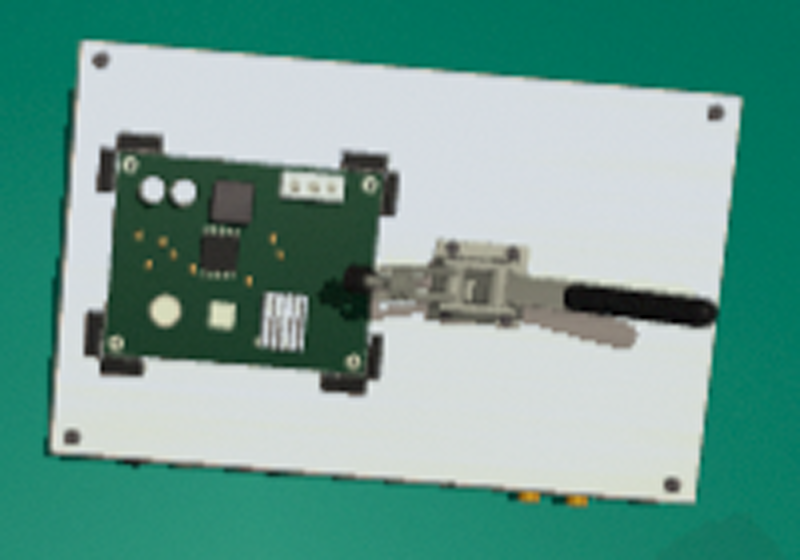

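View pics/ts.png

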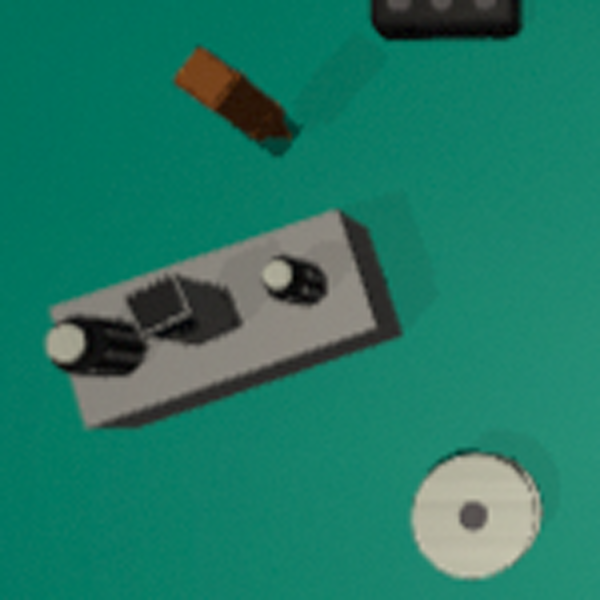

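View pics/sj.png

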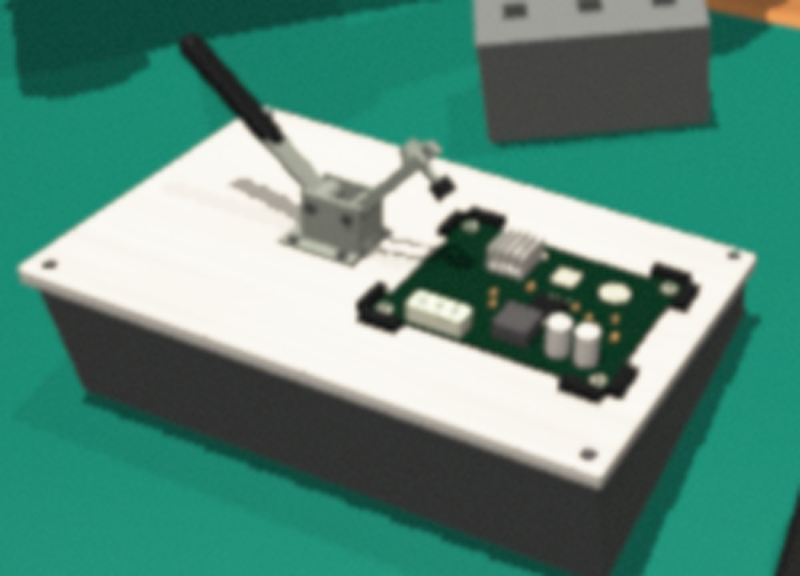

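View pics/ss.png

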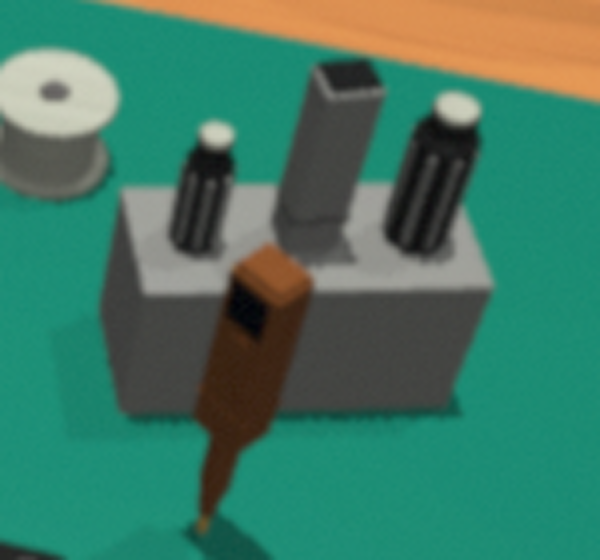

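```bash
cat > h.py <<'E'
import numpy as np, cv2
from scipy.optimize import least_squares
def load(n): 
    d=np.load(f"pics/{n}.npz"); return {k:d[k] for k in d.files}
def proj(c,X):
    p=cv2.projectPoints(np.atleast_2d(np.asarray(X,float)),cv2.Rodrigues(c["R"])[0],c["t"],c["intrinsics"],None)[0][:,0]; return p
def ray(c,p):
    d=c["R"].T@np.linalg.solve(c["intrinsics"],[p[0],p[1],1]); return -c["R"].T@c["t"],d/np.linalg.norm(d)
def onz(c,p,z):
    o,d=ray(c,p); return o+d*(z-o[2])/d[2]
def tri(cps):
    A=np.zeros((3,3));b=np.zeros(3)
    for c,p in cps:
        o,d=ray(c,p);P=np.eye(3)-np.outer(d,d);A+=P;b+=P@o
    X=np.linalg.solve(A,b); return X,[np.linalg.norm(proj(c,X)[0]-p).round(1) for c,p in cps]
def rz(a): c,s=np.cos(a),np.sin(a); return np.array([[c,-s,0],[s,c,0],[0,0,1]])
def ry(a): c,s=np.cos(a),np.sin(a); return np.array([[c,0,s],[0,1,0],[-s,0,c]])
RP=ry(-np.radians(15))  # plate frame in jig: x up slope
def fit(model,obs,x0):
    f=lambda v:np.concatenate([(proj(c,model@rz(v[2]).T+[v[0],v[1],0])-np.array(p)).ravel() for c,p in obs])
    q=least_squares(f,x0); return q.x,f(q.x).reshape(-1,2)
E
python3 - <<'E'
from h import *
t=load("top0");s=load("scene0")
u=lambda L,f,o:[( (x+.5)/f-.5+o[0],(y+.5)/f-.5+o[1]) for x,y in L]
pc=np.array([[.102,.163,0],[.102,-.163,0],[-.102,-.163,0],[-.102,.163,0]])@RP.T+[0,0,.075]
tj=u([(80,40),(742,97),(695,502),(52,453)],4,(275,150)); sj=u([(600,488),(20,268),(268,108),(757,260)],3.2,(110,180))
v,e=fit(pc,[(t,tj),(s,sj)],[.55,0,0]);print("jig",v,np.degrees(v[2]));print(e.round(1).tolist())
J=lambda p:rz(v[2])@(RP@np.array(p)+[0,0,.075])+[v[0],v[1],0]
R=rz(v[2])@RP
# land
n=R[:,2]
for c,p in [(t,u([(166,311)],4,(275,150))[0]),(s,u([(615,293)],3.2,(110,180))[0])]:
    o,d=ray(c,p); P0=J([0,0,.002]); X=o+d*((P0-o)@n)/(d@n); print("land",X,"plate",(R.T@(X-J([0,0,0]))))
a=tri([(t,u([(712,313)],4,(275,150))[0]),(s,u([(188,45)],3.2,(110,180))[0])]);print("handle end",a, R.T@(a[0]-J([0,0,0])))
a=tri([(t,u([(575,298)],4,(275,150))[0]),(s,u([(272,130)],3.2,(110,180))[0])]);print("sleeve start",a, R.T@(a[0]-J([0,0,0])))
# stand
sc=np.array([[.03,.071,.08],[.03,-.071,.08],[-.03,-.071,.08],[-.03,.071,.08]])
ts=u([(50,307),(340,210),(378,327),(87,428)],4,(130,200)); ss=u([(492,288),(144,294),(122,187),(462,184)],4,(390,200))
w,e=fit(sc,[(t,ts),(s,ss)],[.35,.35,.3]);print("stand",w,np.degrees(w[2]));print(e.round(1).tolist())
pt=u([(180,276),(188,305),(140,335),(128,306)],4,(130,200)); # pen top corners
ps=u([(371,60),(384,91),(329,97),(315,66)],4,(390,200))
c1=tri([(t,np.mean(pt,0)),(s,np.mean(ps,0))]);print("pen top",c1, rz(w[2]).T@(c1[0]-[w[0],w[1],0]))
print("pen corners t",[onz(t,p,.17).round(4).tolist() for p in pt])
print("pen corners s",[onz(s,p,.17).round(4).tolist() for p in ps])
b=tri([(t,u([(212,78)],4,(130,200))[0]),(s,u([(272,263)],4,(390,200))[0])]);print("brown top",b)
b=tri([(t,u([(278,150)],4,(130,200))[0]),(s,u([(203,525)],4,(390,200))[0])]);print("brown tip",b)
E
```

```text
jig [ 0.59329752 -0.06151716 -0.08057768] -4.616760977943914
[[-0.3, -1.1], [0.0, 0.0], [-1.1, 0.8], [-1.9, -1.1], [0.0, -2.2], [-1.0, 0.1], [-2.2, -0.6], [0.6, -0.2]]
land [0.57483092 0.04909671 0.06975285] plate [-0.02773755  0.10876858  0.002     ]
land [0.57278092 0.04949925 0.06919665] plate [-0.02988652  0.1090048   0.002     ]
handle end (array([ 0.55901894, -0.19052861,  0.16405578]), [np.float64(0.7), np.float64(0.7)]) [ 7.65602702e-05 -1.31351962e-01  9.21768129e-02]
sleeve start (array([ 0.57225317, -0.13947287,  0.12976063]), [np.float64(0.1), np.float64(0.1)]) [-2.73458019e-05 -7.93966438e-02  5.66997016e-02]
stand [0.47051321 0.30252324 0.33459614] 19.17094650441334
[[-0.2, -0.1], [-0.6, 0.3], [-0.8, 0.7], [-0.7, -0.1], [0.4, 0.5], [-0.2, -0.0], [-0.3, 0.3], [-2.1, 0.1]]
pen top (array([0.47043915, 0.30197513, 0.16968268]), [np.float64(0.6), np.float64(0.6)]) [-0.00024995 -0.0004934   0.16968268]
pen corners t [[0.4832, 0.2927, 0.17], [0.4708, 0.2887, 0.17], [0.458, 0.3083, 0.17], [0.4703, 0.314, 0.17]]
pen corners s [[0.457, 0.3095, 0.17], [0.4735, 0.3159, 0.17], [0.4834, 0.2965, 0.17], [0.4673, 0.2894, 0.17]]
brown top (array([0.57026722, 0.28642166, 0.16370671]), [np.float64(0.9), np.float64(1.1)])
brown tip (array([ 0.5647447 ,  0.29213785, -0.00244765]), [np.float64(1.2), np.float64(1.5)])
```

```bash
python3 - <<'E'
from h import *
import cv2
t=load("top0");s=load("scene0")
v=[0.5933,-.0615,-.0806]
J=lambda p:rz(v[2])@(RP@np.array(p)+[0,0,.075])+[v[0],v[1],0]
im=s["image"]; cv2.imwrite("pics/c1.png",cv2.resize(im[185:270,155:260],None,fx=7,fy=7,interpolation=cv2.INTER_CUBIC))
im2=t["image"]; cv2.imwrite("pics/c2.png",cv2.resize(im2[200:245,355:465],None,fx=7,fy=7,interpolation=cv2.INTER_CUBIC))
for yp in(-.03,-.035,-.04,-.045,-.05):
  for a in(.6,.65,.7):
    L=[J([0,yp,.024])]+[J([0,yp-l*np.cos(a),.024+l*np.sin(a)]) for l in(.035,.11)]
    print(yp,a,"top",((proj(t,L)-[355,200])*7).round().tolist(),"scene",((proj(s,L)-[155,185])*7).round().tolist())
E
```

```text
-0.03 0.6 top [[239.0, 143.0], [358.0, 158.0], [631.0, 192.0]] scene [[457.0, 420.0], [353.0, 317.0], [127.0, 94.0]]
-0.03 0.65 top [[239.0, 143.0], [355.0, 158.0], [623.0, 192.0]] scene [[457.0, 420.0], [356.0, 313.0], [137.0, 80.0]]
-0.03 0.7 top [[239.0, 143.0], [352.0, 158.0], [615.0, 192.0]] scene [[457.0, 420.0], [360.0, 309.0], [148.0, 68.0]]
-0.035 0.6 top [[257.0, 145.0], [376.0, 160.0], [650.0, 193.0]] scene [[440.0, 415.0], [335.0, 311.0], [110.0, 89.0]]
-0.035 0.65 top [[257.0, 145.0], [374.0, 160.0], [643.0, 194.0]] scene [[440.0, 415.0], [339.0, 307.0], [120.0, 75.0]]
-0.035 0.7 top [[257.0, 145.0], [371.0, 160.0], [634.0, 194.0]] scene [[440.0, 415.0], [342.0, 304.0], [131.0, 62.0]]
-0.04 0.6 top [[275.0, 146.0], [395.0, 161.0], [669.0, 195.0]] scene [[422.0, 409.0], [318.0, 306.0], [93.0, 83.0]]
-0.04 0.65 top [[275.0, 146.0], [392.0, 161.0], [662.0, 196.0]] scene [[422.0, 409.0], [321.0, 302.0], [103.0, 70.0]]
-0.04 0.7 top [[275.0, 146.0], [389.0, 161.0], [654.0, 196.0]] scene [[422.0, 409.0], [325.0, 298.0], [113.0, 57.0]]
-0.045 0.6 top [[293.0, 148.0], [413.0, 163.0], [689.0, 197.0]] scene [[404.0, 403.0], [300.0, 300.0], [76.0, 78.0]]
-0.045 0.65 top [[293.0, 148.0], [410.0, 163.0], [682.0, 197.0]] scene [[404.0, 403.0], [303.0, 296.0], [85.0, 65.0]]
-0.045 0.7 top [[293.0, 148.0], [408.0, 163.0], [673.0, 198.0]] scene [[404.0, 403.0], [307.0, 292.0], [96.0, 52.0]]
-0.05 0.6 top [[311.0, 150.0], [431.0, 165.0], [708.0, 199.0]] scene [[386.0, 397.0], [283.0, 295.0], [58.0, 73.0]]
-0.05 0.65 top [[311.0, 150.0], [429.0, 165.0], [701.0, 199.0]] scene [[386.0, 397.0], [286.0, 291.0], [68.0, 60.0]]
-0.05 0.7 top [[311.0, 150.0], [426.0, 165.0], [693.0, 199.0]] scene [[386.0, 397.0], [289.0, 287.0], [79.0, 47.0]]
```

View pics/c1.png

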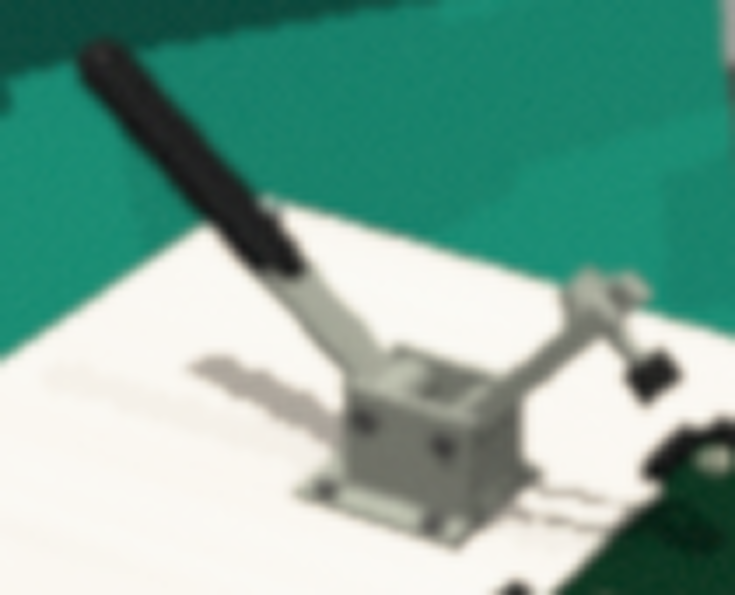

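View pics/c2.png

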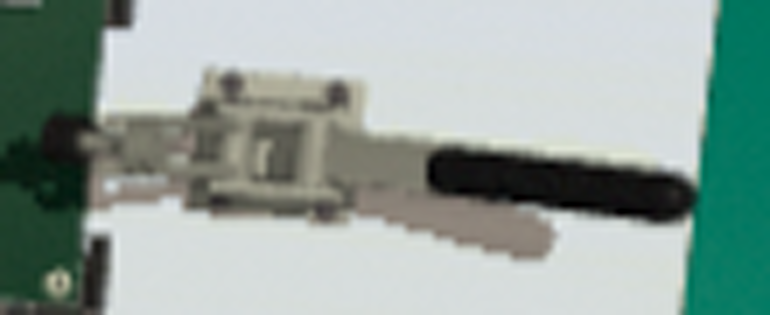

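```bash
cat >> h.py <<'E'
from scipy.spatial.transform import Rotation as Ro
v=[0.5933,-.0615,-.0806]
RJ=rz(v[2])@RP
J=lambda p:RJ@np.array(p)+[v[0],v[1],.075]
xp,yp,n=RJ.T
YP=-.05
def tcp_for(a,extra=0.):
    y=YP-.085*np.cos(a)+.007*np.sin(a)+.0095; z=.024+.085*np.sin(a)+.007*np.cos(a)+extra
    return J([0,y,z])
RT=np.stack([-yp,-xp,-n],1)
def delta(s,P,R=None):
    d=(np.array(P)-s["tcp_pos"])/.06
    w=np.zeros(3) if R is None else Ro.from_matrix(R@np.array(s["ee_rot"]).T).as_rotvec(degrees=True)/6
    return d.round(2).tolist(),w.round(2).tolist()
E
python3 - <<'E'
from h import *
from station import r
s=r.sense()
print(RT.round(3).tolist(), RJ.round(3).tolist())
print(delta(s,tcp_for(.85,.03),RT), tcp_for(.85,.03))
for a in np.arange(.9,-.1,-.1): print(round(a,2),tcp_for(a).round(4), )
E
```

```text
[[-0.081, -0.963, 0.258], [-0.997, 0.078, -0.021], [-0.0, -0.259, -0.966]] [[0.963, 0.081, -0.258], [-0.078, 0.997, 0.021], [0.259, 0.0, 0.966]]
([4.85, 6.94, -0.47], [-1.51, -2.16, 10.02]) [ 0.55434908 -0.14999084  0.19330536]
0.9 [ 0.5617 -0.1471  0.1667]
0.8 [ 0.5625 -0.154   0.1618]
0.7 [ 0.5635 -0.1604  0.1562]
0.6 [ 0.5646 -0.1662  0.1501]
0.5 [ 0.566  -0.1714  0.1435]
0.4 [ 0.5676 -0.1759  0.1364]
0.3 [ 0.5693 -0.1796  0.1289]
0.2 [ 0.5711 -0.1825  0.1211]
0.1 [ 0.5731 -0.1847  0.1131]
0.0 [ 0.5752 -0.1859  0.1049]
```

servo_tool(
  slide=[
    [0.48, 0.69, 0.02],
    [0.48, 0.69, 0.02],
    [0.48, 0.69, 0.02],
    [0.48, 0.69, 0.02],
    [0.48, 0.69, 0.02],
    [0.48, 0.69, 0.02],
    [0.48, 0.69, 0],
    [0.48, 0.69, 0],
    [0.48, 0.69, 0],
    [0.48, 0.69, 0],
    [0, 0, 0],
  ],
  twist=[
    [-0.15, -0.22, 1],
    [-0.15, -0.22, 1],
    [-0.15, -0.22, 1],
    [-0.15, -0.22, 1],
    [-0.15, -0.22, 1],
    [-0.15, -0.22, 1],
    [-0.15, -0.22, 1],
    [-0.15, -0.22, 1],
    [-0.15, -0.22, 1],
    [-0.15, -0.22, 1],
    [0, 0, 0],
  ],
  gripper=[1, 1, 1, 1, 1, 1, 1, 1, 1, 1, 1],
)

```text
time_s: 1.52
tcp_pos: [0.5522, -0.1505, 0.2293]
ee_rot: [[-0.078, -0.962, 0.262], [-0.997, 0.076, -0.018], [-0.003, -0.262, -0.965]]
wrist_force: [-0.3, -0.4, -0.5]
gripper_width: 0.006
```

```bash
cat > snap.py <<'E'
import sys
from h import *
from station import r
tag=sys.argv[1]
for n_ in sys.argv[2:]:
    c=r.capture(n_); np.savez(f"pics/{n_}{tag}.npz",**c); cv2.imwrite(f"pics/{n_}{tag}.png",c["image"])
s=r.sense()
print(s["time_s"],np.round(s["tcp_pos"],4),np.round(s["joints"],1),np.round(s["wrist_force"],2),s["gripper_width"])
E
python3 snap.py 1 wrist scene; python3 - <<'E'
from h import *
from station import r
print(delta(r.sense(),tcp_for(.85,.02),RT))
E
```

```text
1.625 [ 0.551  -0.1524  0.2293] [  1.6   9.3 -18.7   2.  -46.9  -7.5] [-0.29 -0.97 -0.21] 0.00026782545432506126
([0.1, 0.04, -0.76], [-0.03, 0.03, 0.01])
```

View pics/wrist1.png

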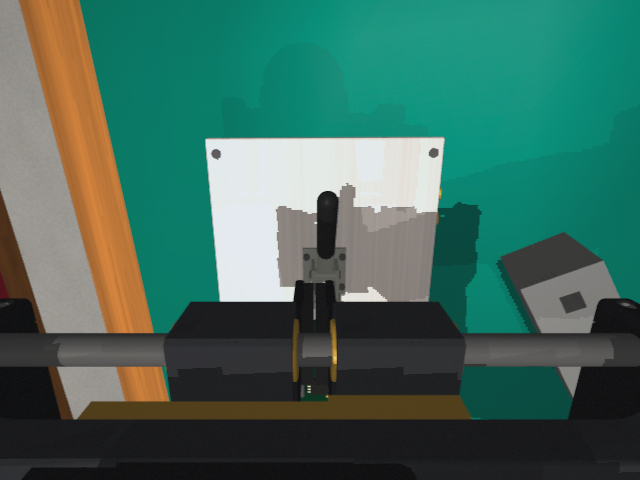

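View pics/scene1.png

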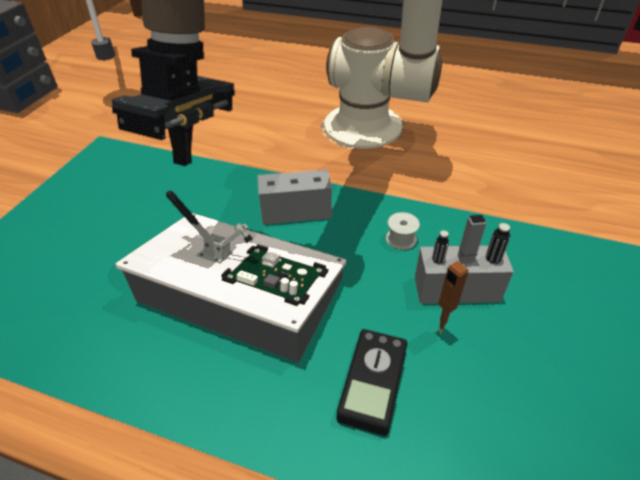

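```bash
python3 - <<'E'
from h import *
w=load("wrist1");s=load("scene1")
for p,h in [((328,198),.100),((326,248),.05),((325,258),.024)]:
    o,d=ray(w,p);P0=J([0,0,h]);X=o+d*((P0-o)@n)/(d@n);print((RJ.T@(X-J([0,0,0]))).round(4))
for p in [(216,154),(433,153)]:
    o,d=ray(w,p);P0=J([0,0,0]);X=o+d*((P0-o)@n)/(d@n);print((RJ.T@(X-J([0,0,0]))).round(4))
st=np.array([0.551,-0.1524,0.2293]);print("tcp plate",RJ.T@(st-J([0,0,0])))
print("proj grip",[proj(w,J([0,YP-l*np.cos(.75),.024+l*np.sin(.75)])).round().tolist() for l in(.035,.11)])
E
```

```text
[-0.0011 -0.1313  0.1   ]
[-0.0019 -0.082   0.05  ]
[-0.002  -0.0639  0.024 ]
[ 0.0917 -0.1495  0.    ]
[-0.0938 -0.1509  0.    ]
tcp plate [ 0.006279   -0.09401059  0.15806066]
proj grip [[[323.0, 255.0]], [[326.0, 199.0]]]
```

servo_tool(
  slide=[
    [0.05, 0.02, -0.38],
    [0.05, 0.02, -0.38],
    [0.05, -0.01, -0.16],
    [0.04, -0.01, -0.16],
    [0.01, -0.06, -0.04],
    [0.02, -0.11, -0.09],
    [0.02, -0.1, -0.1],
    [0.02, -0.09, -0.11],
    [0.03, -0.08, -0.12],
  ],
  twist=[
    [-0.03, 0.03, 0.01],
    [0, 0, 0],
    [0, 0, 0],
    [0, 0, 0],
    [0, 0, 0],
    [0, 0, 0],
    [0, 0, 0],
    [0, 0, 0],
    [0, 0, 0],
  ],
  gripper=[1, 1, 1, 1, 1, 1, 1, 1, 1],
)

```text
time_s: 2.75
tcp_pos: [0.5693, -0.178, 0.1374]
ee_rot: [[-0.081, -0.962, 0.261], [-0.997, 0.078, -0.021], [0.0, -0.262, -0.965]]
wrist_force: [0.8, 3.7, 2.6]
gripper_width: 0.006
```

```bash
python3 snap.py 2 scene wrist; python3 - <<'E'
from h import *
from station import r
s=r.sense();print(RJ.T@s["wrist_force"])
for a in(.4,.3,.2,.1,0,-.03): print(delta(s,tcp_for(a),RT))
i=cv2.imread("pics/scene2.png");w=cv2.imread("pics/wrist2.png")
cv2.imwrite("pics/v.png",np.hstack([cv2.resize(i[150:300,100:250],(400,400)),cv2.resize(w[130:420,180:470],(400,400))]))
E
```

```text
2.85 [ 0.5691 -0.1785  0.1367] [ -1.4  17.2 -22.7   1.6 -35.   -4.4] [0.43 0.51 1.39] 0.006819189352303454
[0.73151116 0.54066311 1.2380276 ]
([-0.03, 0.04, -0.01], [0.01, 0.01, 0.0])
([0.0, -0.02, -0.13], [0.01, 0.01, 0.0])
([0.03, -0.07, -0.26], [0.01, 0.01, 0.0])
([0.07, -0.1, -0.39], [0.01, 0.01, 0.0])
([0.1, -0.12, -0.53], [0.01, 0.01, 0.0])
([0.11, -0.13, -0.57], [0.01, 0.01, 0.0])
```

View pics/v.png

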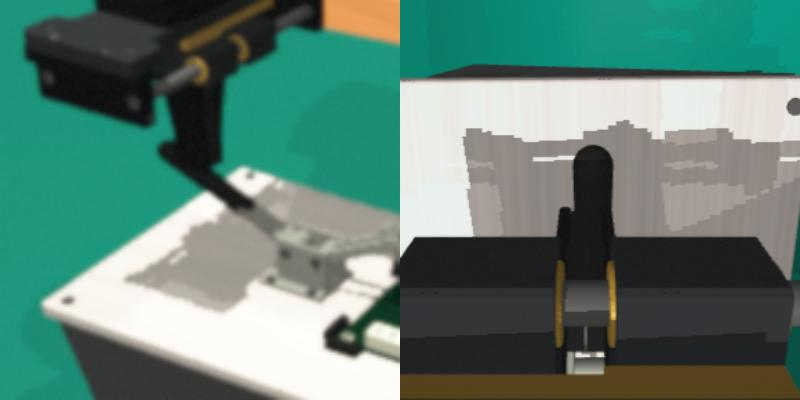

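The scene crop shows the shut fingertips resting on the sleeve, about (200,160), and the handle already lowered. The wrist crop shows the sleeve centred under the fingers, so I'll keep pushing.

servo_tool(
  slide=[
    [0.01, -0.03, -0.13],
    [0.03, -0.04, -0.13],
    [0.03, -0.03, -0.13],
    [0.03, -0.02, -0.11],
    [0, 0, -0.04],
    [0, 0, 0],
  ],
  twist=[
    [0, 0, 0],
    [0, 0, 0],
    [0, 0, 0],
    [0, 0, 0],
    [0, 0, 0],
    [0, 0, 0],
  ],
  gripper=[1, 1, 1, 1, 1, 1],
)

```text
time_s: 3.6
tcp_pos: [0.5758, -0.1864, 0.106]
ee_rot: [[-0.081, -0.962, 0.262], [-0.997, 0.077, -0.023], [0.002, -0.263, -0.965]]
wrist_force: [-0.2, -2.3, 4.8]
gripper_width: 0.005
```

```bash
cat > st.py <<'E'
from h import *
from station import r
s=r.sense();print(s["time_s"],"F plate",(RJ.T@s["wrist_force"]).round(2),"tcp plate",(RJ.T@(np.array(s["tcp_pos"])-J([0,0,0]))).round(4))
E
python3 st.py; python3 st.py
```

```text
3.6 F plate [ 1.22 -2.35  4.65] tcp plate [ 0.0009 -0.1259  0.0319]
3.6 F plate [ 1.22 -2.35  4.65] tcp plate [ 0.0009 -0.1259  0.0319]
```

Not at a hard stop yet, so I'll press a little more while watching the force.

servo_tool(
  slide=[
    [0.01, 0, -0.03],
    [0.01, 0, -0.03],
    [0, 0, 0],
  ],
  twist=[
    [0, 0, 0],
    [0, 0, 0],
    [0, 0, 0],
  ],
  gripper=[1, 1, 1],
)

```text
time_s: 3.98
tcp_pos: [0.5762, -0.1865, 0.1051]
ee_rot: [[-0.08, -0.962, 0.262], [-0.997, 0.076, -0.024], [0.003, -0.263, -0.965]]
wrist_force: [-8.8, -0.7, 21.2]
gripper_width: 0.006
```

```bash
python3 st.py
```

```text
3.975 F plate [-2.89 -1.36 22.75] tcp plate [ 0.0011 -0.126   0.0308]
```

```bash
python3 - <<'E'
from h import *
from station import r
s=r.sense()
a=np.radians(20); y=np.array([-np.cos(a),-np.sin(a),0]); z=np.array([0,0,-1.]); x=np.cross(y,z)
print(delta(s,[.47,.302,.27],np.stack([x,y,z],1)))
E
```

```text
([-1.77, 8.14, 2.75], [-0.32, 2.54, 4.07])
```

servo_tool(
  slide=[
    [-0.24, 0.02, 0.9],
    [-0.24, 0.02, 0.9],
    [-0.14, 0.9, 0.11],
    [-0.14, 0.9, 0.11],
    [-0.14, 0.9, 0.11],
    [-0.14, 0.9, 0.11],
    [-0.14, 0.9, 0.11],
    [-0.14, 0.9, 0.11],
    [-0.14, 0.9, 0.11],
    [-0.14, 0.9, 0.11],
    [-0.15, 0.9, 0.07],
    [0, 0, 0],
  ],
  twist=[
    [0, 0, 0],
    [0, 0, 0],
    [-0.04, 0.28, 0.45],
    [-0.04, 0.28, 0.45],
    [-0.04, 0.28, 0.45],
    [-0.04, 0.28, 0.45],
    [-0.04, 0.28, 0.45],
    [-0.04, 0.28, 0.45],
    [-0.04, 0.28, 0.45],
    [-0.04, 0.28, 0.45],
    [0, 0.28, 0.45],
    [0, 0, 0],
  ],
  gripper=[1, 1, 1, 1, 1, 1, 1, 0.5, 0.3, 0.3, 0.3, 0.3],
)

```text
time_s: 5.48
tcp_pos: [0.47, 0.3058, 0.2647]
ee_rot: [[0.343, -0.939, -0.003], [-0.939, -0.343, -0.001], [-0.0, 0.003, -1.0]]
wrist_force: [-0.6, -0.6, 0.2]
gripper_width: 0.49
```

```bash
python3 snap.py 3 scene wrist top; python3 - <<'E'
from h import *
i=cv2.imread("pics/scene3.png");t=cv2.imread("pics/top3.png")
cv2.imwrite("pics/v.png",np.hstack([cv2.resize(i[190:340,110:310],(400,300),interpolation=2),cv2.resize(t[150:300,275:475],(400,300),interpolation=2)]))
E
```

```text
5.625 [0.4703 0.3022 0.2653] [ 49.3  14.1  -4.8  -0.1 -71.2 -29.5] [ 0.39 -1.53 -0.25] 0.6226516391704316
```

View pics/v.png

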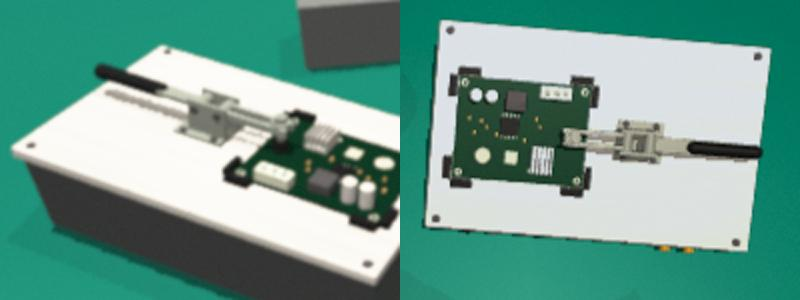

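View pics/wrist3.png

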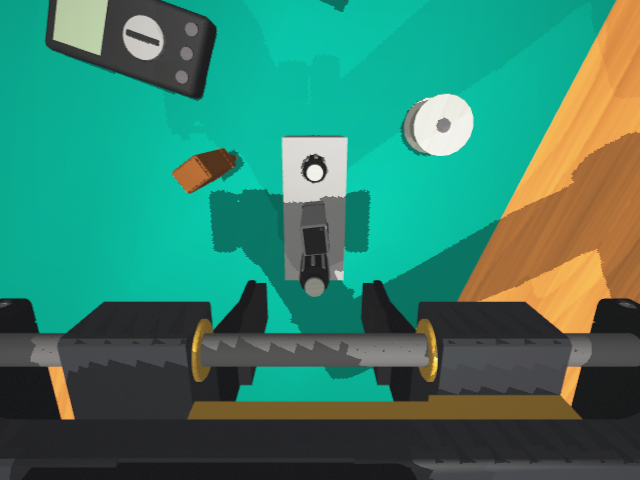

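View pics/scene3.png

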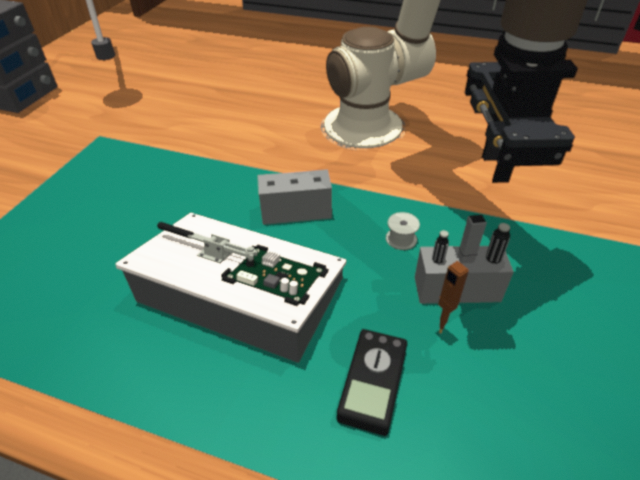

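```bash
python3 - <<'E'
from h import *
i=cv2.imread("pics/wrist3.png")
cv2.imwrite("pics/v.png",cv2.resize(i[190:300,265:365],None,fx=6,fy=6,interpolation=2))
E
```

```text
(no output)
```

View pics/v.png

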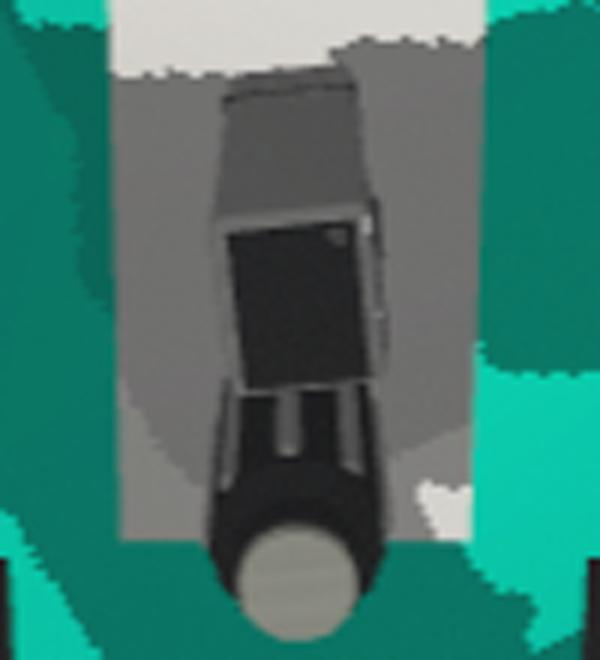

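```bash
python3 - <<'E'
from h import *
from station import r
w=load("wrist3")
L=[((x+.5)/6-.5+265,(y+.5)/6-.5+190) for x,y in [(217,222),(367,210),(378,383),(237,392)]]
X=np.array([onz(w,p,.17) for p in L]);print(X.round(4),X.mean(0))
for a,b in[(1,0),(2,3),(3,0),(2,1)]:
    d=X[b]-X[a];print(np.hypot(*d[:2]),np.degrees(np.arctan2(d[1],d[0])))
L=[((x+.5)/6-.5+265,(y+.5)/6-.5+190) for x,y in [(108,0),(118,540),(487,0),(473,540)]]
X=np.array([onz(w,p,.08) for p in L]);d=X[1]-X[0];print("stand",np.degrees(np.arctan2(d[1],d[0]))-90);d=X[3]-X[2];print(np.degrees(np.arctan2(d[1],d[0]))-90)
s=r.sense();print(s["gripper_width"])
a=np.radians(24); y=np.array([-np.cos(a),-np.sin(a),0]); z=np.array([0,0,-1.]); x=np.cross(y,z)
print(delta(s,[.4705,.302,.111],np.stack([x,y,z],1)))
E
```

```text
[[0.4829 0.2965 0.17  ]
 [0.4663 0.2889 0.17  ]
 [0.4572 0.3093 0.17  ]
 [0.4733 0.3164 0.17  ]] [0.46992592 0.30276781 0.17      ]
0.018269802984734948 24.658767677778247
0.017578343223092787 23.77943748964675
0.022043413938713587 -64.15926580309907
0.02230976987369802 -65.95458996917954
stand 19.56172616937772
19.989832333708776
0.6226516391704316
([0.0, -0.0, -2.57], [0.01, -0.02, 0.7])
```

servo_tool(
  slide=[
    [0, 0, -0.3],
    [0, 0, -0.6],
    [0, 0, -0.6],
    [0, 0, -0.6],
    [0, 0, -0.35],
    [0, 0, -0.12],
    [0, 0, 0],
  ],
  twist=[
    [0, 0, 0.4],
    [0, 0, 0.4],
    [0, 0, 0],
    [0, 0, 0],
    [0, 0, 0],
    [0, 0, 0],
    [0, 0, 0],
  ],
  gripper=[0.3, 0.3, 0.3, 0.3, 0.3, 0.3, 0.3],
)

```text
time_s: 6.5
tcp_pos: [0.4711, 0.3024, 0.1123]
ee_rot: [[0.416, -0.909, -0.0], [-0.909, -0.416, 0.0], [-0.001, 0.0, -1.0]]
wrist_force: [0.4, 0.7, 0.8]
gripper_width: 0.698
```

```bash
python3 snap.py 4 scene wrist; python3 - <<'E'
from h import *
i=cv2.imread("pics/scene4.png");w=cv2.imread("pics/wrist4.png")
cv2.imwrite("pics/v.png",np.hstack([cv2.resize(i[150:350,390:590],(400,400),interpolation=2),cv2.resize(w[130:430,160:460],(400,400),interpolation=2)]))
E
```

```text
6.6 [0.4715 0.3033 0.1133] [ 49.3  21.7 -17.3  -0.  -50.8 -24.7] [0.84 0.02 0.3 ] 0.6971893127738873
```

View pics/v.png

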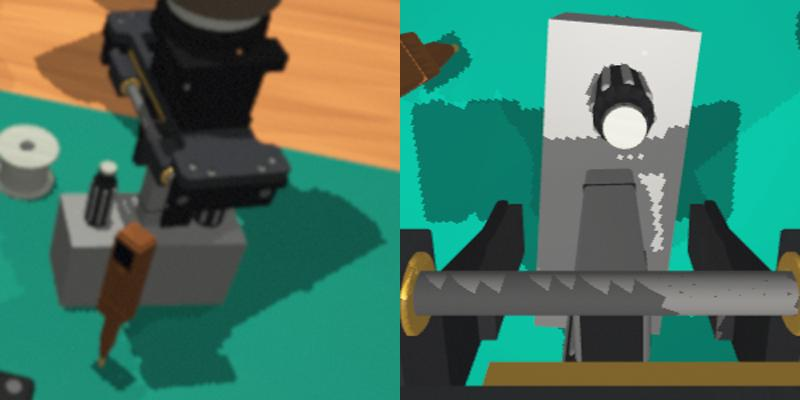

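The scene crop shows the jaws straddling the grey pen clear of the brown one. The wrist crop shows the pen body, about (610,240), midway between the fingers and square to them, so I'll grip.

servo_tool(
  slide=[
    [0, 0, 0],
    [0, 0, 0],
    [0, 0, 0],
    [0, 0, 0],
    [0, 0, 0],
    [0, 0, 0],
  ],
  twist=[
    [0, 0, 0],
    [0, 0, 0],
    [0, 0, 0],
    [0, 0, 0],
    [0, 0, 0],
    [0, 0, 0],
  ],
  gripper=[0.5, 0.7, 0.85, 1, 1, 1],
)

```text
time_s: 7.35
tcp_pos: [0.4708, 0.3031, 0.1121]
ee_rot: [[0.417, -0.909, -0.001], [-0.909, -0.417, 0.001], [-0.001, 0.0, -1.0]]
wrist_force: [-1.0, -0.7, 0.8]
gripper_width: 0.225
```

servo_tool(
  slide=[
    [0, 0, 0.1],
    [0, 0, 0.3],
    [0, 0, 0.5],
    [0, 0, 0.5],
    [0, 0, 0.5],
    [0, 0, 0.5],
    [0, 0, 0.5],
    [0, 0, 0],
  ],
  twist=[
    [0, 0, 0],
    [0, 0, 0],
    [0, 0, 0],
    [0, 0, 0],
    [0, 0, 0],
    [0, 0, 0],
    [0, 0, 0],
    [0, 0, 0],
  ],
  gripper=[1, 1, 1, 1, 1, 1, 1, 1],
)

```text
time_s: 8.35
tcp_pos: [0.4718, 0.304, 0.2891]
ee_rot: [[0.417, -0.909, 0.004], [-0.909, -0.417, 0.005], [-0.003, -0.006, -1.0]]
wrist_force: [-0.6, -0.9, -1.5]
gripper_width: 0.233
```

```bash
python3 snap.py 5 scene wrist top
```

```text
8.5 [0.4702 0.3027 0.2848] [ 49.3  13.5  -2.8  -0.1 -73.8 -24.7] [ 0.68 -0.8  -0.57] 0.22897251592571916
```

View pics/scene5.png

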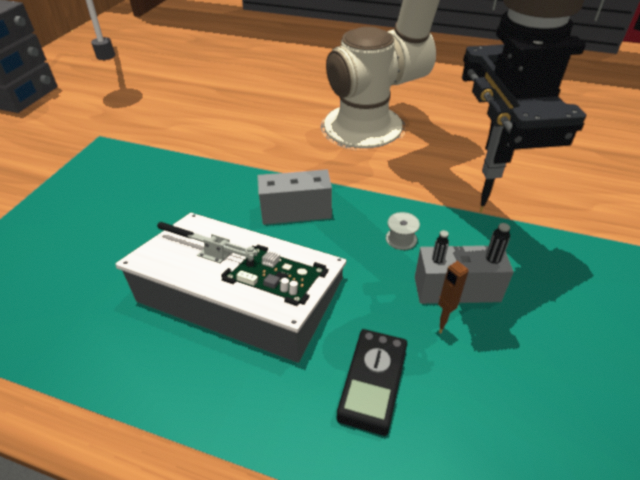

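```bash
cat >> h.py <<'E'
LAND=np.array([.5738,.0493,.0695])
def down(Rc):
    zc=Rc[:,2]; ax=np.cross(zc,-n); return Ro.from_rotvec(ax/np.linalg.norm(ax)*np.arctan2(np.linalg.norm(ax),zc@-n)).as_matrix()@Rc
E
python3 - <<'E'
from h import *
from station import r
s=r.sense();R=down(np.array(s["ee_rot"]))
print(delta(s,LAND+n*(.04+.102),R))
for nm,(cx,cy) in [("top5",(316,227)),("scene5",(302,271))]:
    c=load(nm);im=c["image"]; P=im[cy-8:cy+9,cx-9:cx+10].astype(float).min(2); m=np.clip(P-90,0,None)
    b=(P>110).astype(np.uint8);k,lab,st,ce=cv2.connectedComponentsWithStats(b);print(nm,st.tolist(),(ce+[cx-9,cy-8]).round(2).tolist())
    for q in ce[1:]:
        o,d=ray(c,q+[cx-9,cy-8]);P0=J([0,0,.002]);X=o+d*((P0-o)@n)/(d@n);print(X.round(4),(RJ.T@(X-J([0,0,0]))).round(4))
E
```

```text
([1.12, -4.17, -1.3], [-0.2, -2.52, 0.0])
top5 [[0, 0, 19, 17, 275], [6, 5, 7, 8, 48]] [[316.0, 226.96], [316.0, 227.25]]
[0.5751 0.0493 0.0698] [-0.0275  0.109   0.002 ]
scene5 [[0, 0, 19, 17, 246], [9, 0, 10, 4, 22], [4, 5, 10, 7, 55]] [[301.58, 271.61], [307.73, 263.82], [301.6, 271.15]]
[0.5486 0.0509 0.0627] [-0.055   0.1085  0.002 ]
[0.5728 0.0491 0.0692] [-0.0299  0.1085  0.002 ]
```

servo_tool(
  slide=[
    [0.1, -0.35, 0],
    [0.14, -0.55, 0],
    [0.14, -0.55, 0],
    [0.14, -0.55, 0],
    [0.14, -0.55, -0.2],
    [0.14, -0.55, -0.3],
    [0.14, -0.5, -0.3],
    [0.1, -0.35, -0.3],
    [0.08, -0.22, -0.2],
    [0, 0, 0],
    [0, 0, 0],
  ],
  twist=[
    [-0.02, -0.28, 0],
    [-0.02, -0.28, 0],
    [-0.02, -0.28, 0],
    [-0.02, -0.28, 0],
    [-0.02, -0.28, 0],
    [-0.02, -0.28, 0],
    [-0.02, -0.28, 0],
    [-0.03, -0.28, 0],
    [-0.03, -0.28, 0],
    [0, 0, 0],
    [0, 0, 0],
  ],
  gripper=[1, 1, 1, 1, 1, 1, 1, 1, 1, 1, 1],
)

```text
time_s: 9.88
tcp_pos: [0.5383, 0.0534, 0.2082]
ee_rot: [[0.401, -0.878, 0.26], [-0.907, -0.42, -0.02], [0.127, -0.228, -0.965]]
wrist_force: [0.2, 0.1, -0.4]
gripper_width: 0.228
```

```bash
python3 snap.py 6 scene wrist top; python3 - <<'E'
from h import *
from station import r
s=r.sense();R=down(np.array(s["ee_rot"]))
print(delta(s,LAND+n*(.04+.102),R)); print("tip pred",np.array(s["tcp_pos"])+np.array(s["ee_rot"])[:,2]*.102)
i=cv2.imread("pics/scene6.png");w=cv2.imread("pics/top6.png")
cv2.imwrite("pics/v.png",np.hstack([cv2.resize(i[180:300,240:360],(400,400),interpolation=2),cv2.resize(w[160:280,260:380],(400,400),interpolation=2)]))
E
```

```text
10.025 [0.5385 0.0538 0.2088] [ 27.2   7.3 -27.9  11.7 -42.4 -10.3] [ 0.95  0.19 -0.54] 0.22814715215837458
([-0.02, -0.03, -0.03], [-0.02, 0.03, -0.01])
tip pred [0.56519789 0.05182982 0.11031923]
```

View pics/v.png

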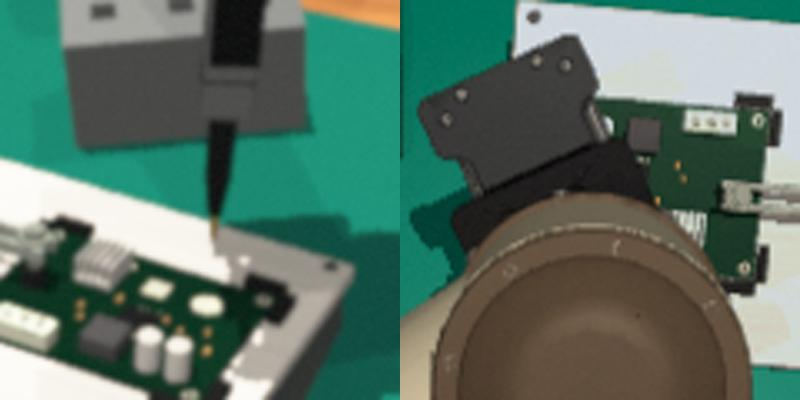

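View pics/wrist6.png

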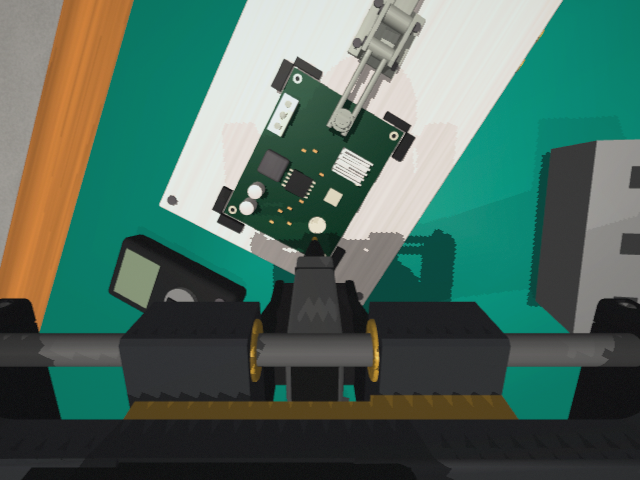

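```bash
python3 - <<'E'
from h import *
i=cv2.imread("pics/scene6.png");w=cv2.imread("pics/wrist6.png")
cv2.imwrite("pics/v.png",np.hstack([cv2.resize(i[210:290,270:350],(400,400),interpolation=2),cv2.resize(w[195:275,276:356],(400,400),interpolation=2)]))
T=np.array([.5652,.0518,.1103])
print(proj(load("scene6"),T),proj(load("wrist6"),[T,LAND]))
E
```

```text
[[303.83196776 251.38922511]] [[314.12226344 238.50340091]
 [317.39556702 223.63579829]]
```

View pics/v.png

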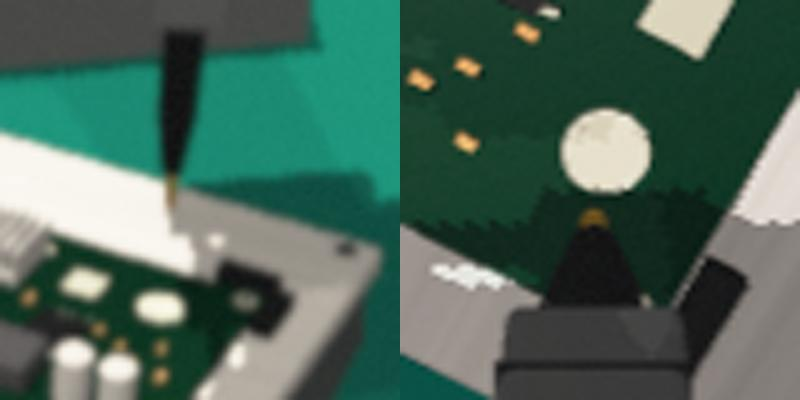

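```bash
python3 - <<'E'
from h import *
from station import r
w=load("wrist6");sc=load("scene6");s=r.sense()
o,d=ray(w,(317.2,225));P0=J([0,0,.002]);X=o+d*((P0-o)@n)/(d@n)
T,e=tri([(w,(314.8,237.4)),(sc,(304.4,251.4))]);print("tip",T,e,"land",X)
Tp=np.array(s["tcp_pos"])+np.array(s["ee_rot"])[:,2]*.102
for a in(T,Tp):
  for b in(X,LAND): print(((b-a)@RJ).round(4))
print("normal err",np.degrees(np.arccos(-np.array(s["ee_rot"])[:,2]@n)))
E
```

```text
tip [0.56478891 0.05173261 0.10952228] [np.float64(1.1), np.float64(0.5)] land [0.57345929 0.05048516 0.06935562]
[-0.002  -0.0005 -0.0411]
[-0.0015 -0.0017 -0.041 ]
[-0.0025 -0.0007 -0.0417]
[-0.0021 -0.0018 -0.0417]
normal err 0.22736144928514998
```

servo_tool(
  slide=[
    [0.02, -0.01, -0.15],
    [0.03, -0.01, -0.15],
    [0.03, -0.01, -0.15],
    [0.02, 0, -0.07],
    [0, 0, 0],
    [0, 0, 0],
  ],
  twist=[
    [-0.01, 0.02, 0],
    [-0.01, 0.02, 0],
    [0, 0, 0],
    [0, 0, 0],
    [0, 0, 0],
    [0, 0, 0],
  ],
  gripper=[1, 1, 1, 1, 1, 1],
)

```text
time_s: 10.78
tcp_pos: [0.5443, 0.0512, 0.1772]
ee_rot: [[0.401, -0.879, 0.257], [-0.907, -0.42, -0.022], [0.127, -0.224, -0.966]]
wrist_force: [0.1, -0.2, -0.6]
gripper_width: 0.227
```

```bash
python3 snap.py 7 scene wrist; python3 - <<'E'
from h import *
from station import r
s=r.sense();R=np.array(s["ee_rot"])
Tp=np.array(s["tcp_pos"])+R[:,2]*.102
print(((LAND-Tp)@RJ).round(4),"normal err",np.degrees(np.arccos(-R[:,2]@n)), "F",RJ.T@s["wrist_force"])
i=cv2.imread("pics/scene7.png");w=cv2.imread("pics/wrist7.png")
cv2.imwrite("pics/v.png",np.hstack([cv2.resize(i[235:285,275:325],(400,400),interpolation=2),cv2.resize(w[195:275,276:356],(400,400),interpolation=2)]))
E
```

```text
10.875 [0.5443 0.0513 0.1773] [ 26.5   9.8 -30.1  12.6 -37.9 -11. ] [ 0.42 -0.11 -1.17] 0.22592357096636234
[ 0.0008  0.0005 -0.0098] normal err 0.06494037430626448 F [ 0.10585855 -0.07247405 -1.23709261]
```

View pics/v.png

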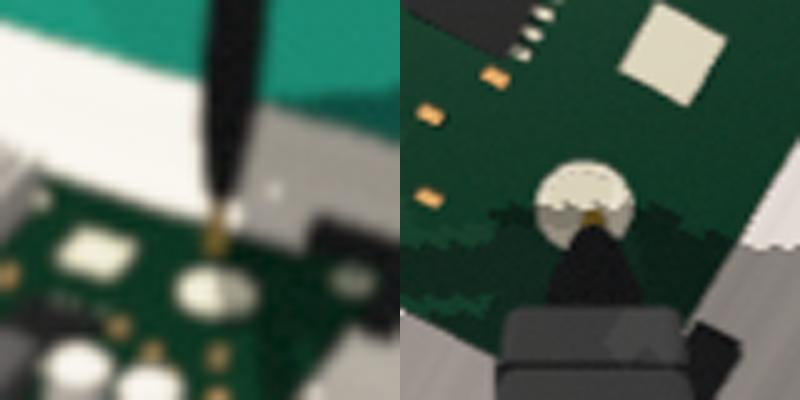

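```bash
python3 - <<'E'
from h import *
from station import r
w=load("wrist7");sc=load("scene7");s=r.sense();R=np.array(s["ee_rot"])
Tp=np.array(s["tcp_pos"])+R[:,2]*.102
for nm,c,(ox,oy,f,bx) in [("w",w,(276,195,5,400)),("s",sc,(275,235,8,0))]:
    q=proj(c,[Tp,Tp+R[:,2]*.0098,LAND])
    print(nm,((q-[ox,oy])*f+[bx,0]).round(0).tolist())
# measured
m=lambda x,y,ox,oy,f,bx:((x-bx)/f+ox,(y)/f+oy)
T,e=tri([(w,m(594,213,276,195,5,400)),(sc,m(214,252,275,235,8,0))]);print(T,e)
L=[]
for c,p in [(w,m(585,207,276,195,5,400)),(sc,m(216,293,275,235,8,0))]:
    o,d=ray(c,p);P0=J([0,0,.002]);X=o+d*((P0-o)@n)/(d@n);L.append(X);print(X,((X-T)@RJ).round(4),((X-Tp)@RJ).round(4))
E
```

```text
w [[592.0, 217.0], [592.0, 198.0], [586.0, 199.0]]
s [[215.0, 251.0], [211.0, 289.0], [212.0, 292.0]]
[0.57042616 0.04866615 0.07811924] [np.float64(0.2), np.float64(0.1)]
[0.57335085 0.0505896  0.0693244 ] [ 0.0004  0.0022 -0.0092] [ 0.0002  0.0018 -0.0098]
[0.57373677 0.05014397 0.06943709] [ 0.0008  0.0017 -0.0092] [ 0.0006  0.0013 -0.0098]
```

servo_tool(
  slide=[
    [0.02, 0.01, -0.05],
    [0.015, 0.013, -0.045],
    [0, 0, 0],
    [0, 0, 0],
    [0, 0, 0],
  ],
  twist=[
    [0, 0, 0],
    [0, 0, 0],
    [0, 0, 0],
    [0, 0, 0],
    [0, 0, 0],
  ],
  gripper=[1, 1, 1, 1, 1],
)

```text
time_s: 11.5
tcp_pos: [0.5462, 0.0526, 0.1713]
ee_rot: [[0.401, -0.879, 0.257], [-0.907, -0.42, -0.022], [0.127, -0.224, -0.966]]
wrist_force: [0.6, -0.1, -0.6]
gripper_width: 0.23
```

```bash
cat > av.py <<'E'
import sys
from h import *
from station import r
F=[];P=[]
for k in range(int(sys.argv[1])):
    r.capture("scene"); s=r.sense(); F.append(RJ.T@s["wrist_force"]); P.append(np.array(s["tcp_pos"])+np.array(s["ee_rot"])[:,2]*.102)
F=np.array(F);print(s["time_s"],"F",F.mean(0).round(2),"+-",(F.std(0)/len(F)**.5).round(2),"land-tip",((np.mean([LAND-p for p in P],0))@RJ).round(4), "w",s["gripper_width"])
E
python3 av.py 20
```

```text
12.5 F [-0.46  0.08 -0.65] +- [0.13 0.08 0.09] land-tip [ 0.0007 -0.0009 -0.0035] w 0.22827820241502048
```

servo_tool(
  slide=[
    [0.008, 0, -0.032],
    [0.005, 0, -0.016],
    [0, 0, 0],
    [0, 0, 0],
  ],
  twist=[
    [0, 0, 0],
    [0, 0, 0],
    [0, 0, 0],
    [0, 0, 0],
  ],
  gripper=[1, 1, 1, 1],
)

```text
time_s: 13.0
tcp_pos: [0.5469, 0.0525, 0.1684]
ee_rot: [[0.401, -0.88, 0.256], [-0.907, -0.42, -0.022], [0.127, -0.224, -0.966]]
wrist_force: [0.3, -0.2, -0.2]
gripper_width: 0.23
```

```bash
python3 av.py 20
```

```text
14.0 F [-0.41  0.24 -0.39] +- [0.1  0.08 0.08] land-tip [ 0.0007 -0.001  -0.0005] w 0.2315726016500221
```

servo_tool(
  slide=[
    [0.004, 0, -0.016],
    [0.004, 0, -0.016],
    [0, 0, 0],
    [0, 0, 0],
  ],
  twist=[
    [0, 0, 0],
    [0, 0, 0],
    [0, 0, 0],
    [0, 0, 0],
  ],
  gripper=[1, 1, 1, 1],
)

```text
time_s: 14.5
tcp_pos: [0.5475, 0.0525, 0.1665]
ee_rot: [[0.401, -0.88, 0.257], [-0.907, -0.42, -0.022], [0.127, -0.224, -0.966]]
wrist_force: [0.1, -0.2, -0.1]
gripper_width: 0.224
```

```bash
python3 av.py 20; python3 snap.py 8 scene wrist; python3 - <<'E'
from h import *
i=cv2.imread("pics/scene8.png");w=cv2.imread("pics/wrist8.png")
cv2.imwrite("pics/v.png",np.hstack([cv2.resize(i[235:285,275:325],(400,400),interpolation=2),cv2.resize(w[195:275,276:356],(400,400),interpolation=2)]))
E
```

```text
15.5 F [-0.33 -0.23  0.16] +- [0.1  0.13 0.12] land-tip [ 0.0007 -0.001   0.0015] w 0.22124275063183269
15.6 [0.5475 0.0526 0.1665] [ 26.4  10.9 -30.7  13.  -36.3 -11.5] [-0.65 -0.27 -0.23] 0.22837895961571272
```

View pics/v.png

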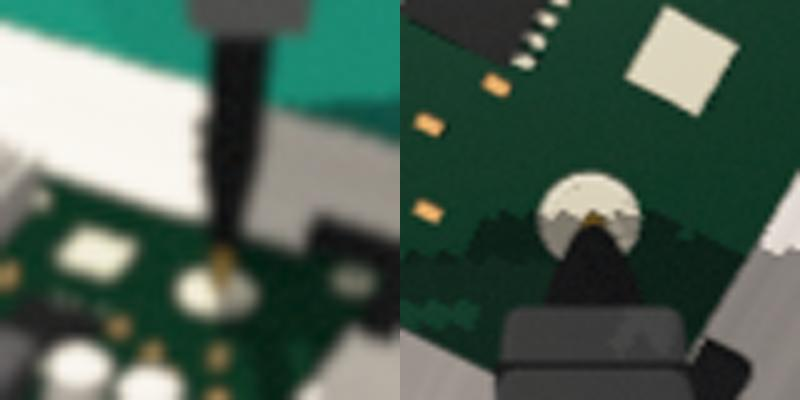

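servo_tool(
  slide=[
    [0.004, 0, -0.016],
    [0.004, 0, -0.016],
    [0.004, 0, -0.014],
    [0, 0, 0],
    [0, 0, 0],
  ],
  twist=[
    [0, 0, 0],
    [0, 0, 0],
    [0, 0, 0],
    [0, 0, 0],
    [0, 0, 0],
  ],
  gripper=[1, 1, 1, 1, 1],
)

```text
time_s: 16.23
tcp_pos: [0.5482, 0.0526, 0.1637]
ee_rot: [[0.401, -0.88, 0.257], [-0.907, -0.42, -0.022], [0.127, -0.224, -0.966]]
wrist_force: [-1.1, -0.0, -0.1]
gripper_width: 0.227
```

```bash
python3 av.py 60; python3 snap.py 9 scene wrist top; python3 - <<'E'
from h import *
from station import r
R=np.array(r.sense()["ee_rot"]);print("normal err",np.degrees(np.arccos(-R[:,2]@n)))
i=cv2.imread("pics/scene9.png");w=cv2.imread("pics/wrist9.png")
cv2.imwrite("pics/v.png",np.hstack([cv2.resize(i[235:285,275:325],(400,400),interpolation=2),cv2.resize(w[195:275,276:356],(400,400),interpolation=2)]))
E
```

```text
19.225 F [-0.12 -0.59  0.89] +- [0.06 0.06 0.07] land-tip [ 0.0007 -0.0011  0.0043] w 0.23068080064055302
19.375 [0.5482 0.0526 0.1637] [ 26.4  11.1 -30.8  13.2 -35.9 -11.6] [-0.45  0.17  0.92] 0.22681282031286115
normal err 0.1030713195142148
```

View pics/v.png

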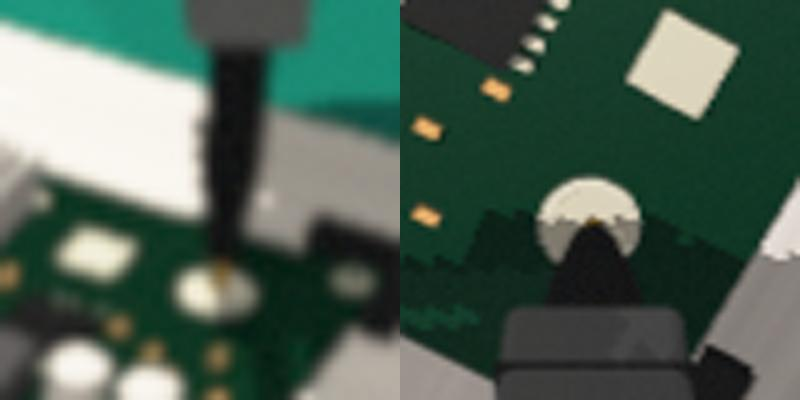

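View pics/scene9.png

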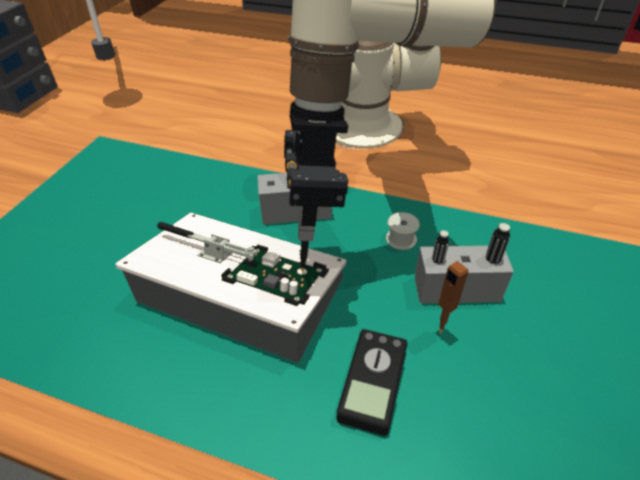

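```bash
python3 - <<'E'
from h import *
c=load("scene9")
for a in(0,.05,.1): print(a,proj(c,[J([0,YP-l*np.cos(a),.024+l*np.sin(a)]) for l in(.035,.107)]).round(1).tolist())
i=c["image"];cv2.imwrite("pics/v.png",cv2.resize(i[205:275,145:275],None,fx=6,fy=6,interpolation=2))
E
```

```text
0 [[192.8, 236.1], [158.4, 224.9]]
0.05 [[192.8, 235.3], [158.2, 222.3]]
0.1 [[192.8, 234.4], [158.1, 219.7]]
```

View pics/v.png

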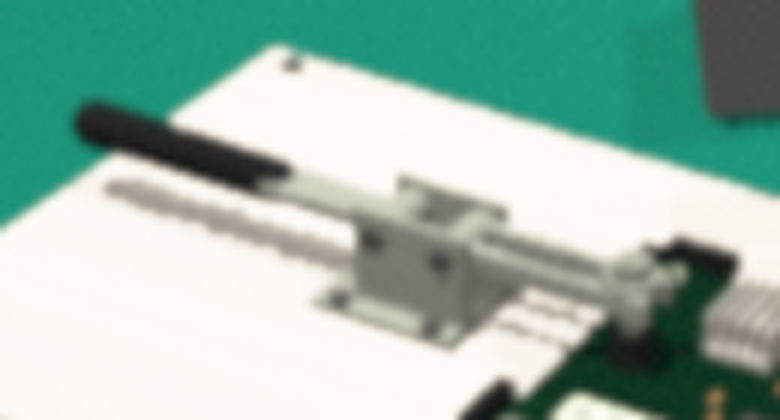

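The handle in this crop runs from (95,123) to (272,175). That matches angle 0, with the foot on the board at (630,345). Handing in.

```bash
python3 -c "
from station import r
r.finish_job(); print(r.sense()['time_s'])"
```

```text
the job is handed in; nothing more can be done
the job is handed in; nothing more can be done
```

The clamp is closed, and the pen's tip is pressed on the round land with the gripper still holding it. I handed the job in at about 19.5 s; no verdict is reported.

- **Clamp:** I pushed the handle down with the shut fingers until it met a hard stop. The wrist force there was 23 N and the fingertips were 30.8 mm above the plate, where 31 mm is expected. In the last picture the handle lies parallel to the plate and the rubber foot is on the board.
- **Pen:** I took the grey pen from the middle hole of the left-hand stand and lifted it clear. I placed it within about 1 mm of the land's centre. The tool was 0.1° off the board normal.
- **Tip depth:** The two checks differ slightly. The distance moved puts the tip about 4 mm in. The averaged force of 1.54 ± 0.1 N puts it about 4.7 mm in. Both are near the halfway mark of 4 mm.
- **Other things:** In the last picture the screwdrivers, spool, meter and brown pen are where they started, and the board is still in its nest.

No check failed. The pen's angle in the grip was checked only through where its tip appeared, which agreed to about 1 mm over 102 mm, or under 1°.

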